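# Index a rotary table by one notch with a press-to-release plunger

## Robot

A 7-joint arm with a two-finger parallel gripper is mounted at the origin on a cart in front of the work surface, level with it; the furniture and walls round the work are solid. World frame = base frame: x ahead of the robot, y to its left, z up, the work surface at z = 0. Lengths are in m, angles in rad, forces in N, time in s.
With the tool pointing down it reaches from about 0.35 to 0.9 m from the base axis. Payload 8.1 kg.
Tool frame: the origin (TCP) lies on the centre line of the jaws, within the pads' length; the fingertips stand 17 mm ahead of it and the grasp point (between the pads) lies 2 mm behind it; z points along the fingers, y is the direction in which the jaws open and shut (so a half turn about z gives the same grasp; the last joint's range is limited). The gripper opens to 92 mm and grips with 3 to 60 N. Pads are 19 mm wide; open, the fingers measure 130 mm over their backs; the gripper's body (75 mm by 190 mm) begins 47 mm behind the grasp point.
Start: joints at [1.033, 0.434, 0.025, 1.573, -0.012, 1.134, -0.075], TCP at [0.263, -0.567, 0.214] pointing down, gripper open.
Joint ranges: [-2.62, 2.62], [-0.44, 2.09], [-1.27, 1.32], [0.08, 2.57], [-1.32, 4.46], [0.12, 2], [-2.74, 2.74]. Speed limits (rad/s): [2.22, 2.22, 3.01, 3.01, 3.14, 3.14, 3.14].

## Interface

Orientations are given as a rotation vector (axis times angle).
In Python, from cell import arm, imaging, job gives the robot as it stands.
- The arm moves only by the tool jog_arm, never from a script. Its argument "moves" is a list of rows, each an object with "fingers": the closure, from -1 (fully open) to 1 (shut); "xyz": the shift along the tool's x, y, z in cm, a list of three; "angular": the turn, a rotation vector about the tool's x, y, z in rad, a list of three. In form: [{"fingers": fingers, "xyz": [dx, dy, dz], "angular": [ax, ay, az]}, ...]. A call has 1 to 12 rows; each row is the pose to reach, as a shift and turn from the pose commanded when the call began, along the tool's axes at that moment; what a row does not reach only later rows make up. A row lasts 1/8 s, in which the tool goes at most 62.5 mm and 10.7 degrees, less where a joint would pass 70% of its speed; a pose out of reach is approached as far as the arm can. A call with a gripper value outside its range is refused whole. The fingers move at their own pace and stop on an object; "grip_force" is the grip in N (left out, the last holds). Time passes only in rows, so rows that repeat a pose let the fingers close. It gives the time, the measured TCP pose, the force and the opening at its end, in the units of the state.
- arm.observe(): the state, without advancing time (a new reading comes with each control period).
- imaging.get_image(name): name is "scene" or "top"; returns the picture (420x560x3 uint8, red, green, blue); there is no depth.
- imaging.camera_params(name): a dict with "fx", "fy", "cx", "cy" (pixels), "dist" ([k1, k2, p1, p2, k3] as OpenCV has them; the pictures are not rectified), "rvec" (rotation vector, rad) and "tvec" (3), from world to camera coordinates, as OpenCV has them. Camera axes: x right, y down, z forward; pixel columns grow to the right and rows downward; lengths in m; the calibration is good to about 2 mm. A picture is of the moment at which its call begins. camera_params takes no time and is no camera call.
- job.sign_off(): hands the job in, once; it reports no verdict.
The state is a dict: "clock": time; "joints": joint angles; "dq": joint speeds; "joint_efforts": joint torques, N m; "position": TCP position; "ee_rot": TCP orientation; "force": force on the tool from outside, world axes, zero at the start; "ft_torque": the same for the moment, N m; "width": opening from 0.0 (shut) to 1.0 (fully open).
Only numpy, scipy, OpenCV 4.12 (cv2) and the standard library are available. Lean on these libraries where they do the work, as an engineer would, in place of code of your own. Each camera call takes 0.05 s, during which the arm holds its last target. There are 200 camera calls.

## Task

The copper dish on the small rotary table is to be worked at its next station. With the fingertips, press in the cupped plunger on the table's arm to unlock the table, turn it clockwise (seen from above) to the very next notch, and let the plunger spring fully back up there so that the table is locked again. Do not grip the plunger or lift anything: the dish stays lying on the table, and the things around stay where they are.

Things in the scene. Friction and masses are not known exactly. Their poses are not given: they have to be found in the camera images.
- cup (a point): Centre of the floor of the plunger's round steel thumb cup, open upward: 54 mm outside, about 44 mm inside diameter, rim 8 mm above this point. On the table's arm, 84 mm from the table's axis, 72 mm above the bench with the plunger up; goes round with the table and down with the plunger. z up. Shut fingertips in the cup can press it down and drag it round by friction and against the rim.
- plunger (a joint): Press depth (m): 0 up, 0.014 bottom stop. Spring: about 3 N at the top, 7 N at the bottom. Its pin engages a notch of the fixed index plate from below; pressed over 8 mm it is clear and the table turns. Let go between notches it rides under the plate at about 7 mm, the table still free to turn, and springs up to 0 at the next notch it meets (centres itself within about 2 degrees).
- turntable (a joint): Angle of the rotary table (rad), positive clockwise seen from above, about 0 at the start, where the plunger sits in a notch. Notches lie 60 degrees (1.0472 rad) apart, so the next one clockwise is at 1.047; play in a notch about +-0.02 rad. Light friction (0.06 N m); it stays where it is left.
- table_axis (a point): Point on the vertical axis of the rotary table, on its top face (aluminium disc, 104 mm across, 54 mm above the bench). z up; x, turning with the table, points from the cup to the axis. It stands on a dark steel foot, 132 mm across, fixed to the bench; the steel index plate with six notches in its rim lies just under the table.
- dish_center (a point): Centre (half-way up) of the round copper dish, 78 mm across, 18 mm high, 80 g, lying loose on the middle of the rotary table and carried round by it.
- doming_cube_center (a point): Centre of a loose steel doming block, a 45 mm cube with round hollows, a bystander on the bench.
- jar_center (a point): Centre of a loose glass jar of beads with a lid, 40 mm across, 64 mm high, a bystander on the bench.
- wax_center (a point): Centre of a loose lump of yellow wax, 28 x 34 mm, 16 mm high, a bystander on the bench behind the rotary table.
Mind the look-alikes: they are no part of the job. Leave any purple look-alike of the part that bears dish_center alone.

How it is judged:
On the way, in this order (a step that is already met when the one before it is completed fails the run):
1. the plunger is pressed in, clear of the index plate, with the table still at its first notch (value of joint plunger above 0.0075 m and value of joint turntable between -0.12 and 0.12 rad), for 0.05 s.
2. the table is turned clockwise out of its notch (value of joint turntable between 0.35 and 1.4 rad), for 0.05 s.
3. the plunger springs up in the next notch (value of joint plunger below 0.002 m and value of joint turntable between 0.98 and 1.115 rad), for 0.2 s.
At the end, for the whole second after the job is handed in: The plunger is fully up (within 2 mm) in the next notch clockwise, the table within 0.068 rad of 1.047 rad and still; the dish lies flat on the table within 15 mm of its middle; doming block, jar and wax within 12 mm of where they stood (all of step 3 and velocity of joint turntable between -0.05 and 0.05 rad/s and horizontal distance between dish_center and table_axis below 0.015 m and angle between dish_center's own z axis and vertical below 0.1 rad and z of dish_center in the frame of table_axis below 0.014 m and distance of each of doming_cube_center, jar_center, wax_center from where it was at the start of the episode below 0.012 m); the robot touches nothing.
It fails at once if the table is forced round while the plunger is up (value of joint plunger below 0.004 m and (value of joint turntable between 0.15 and 0.9 rad or value of joint turntable between -0.9 and -0.15 rad)).
It fails at once if the plunger's cup is taken between the fingers (horizontal distance between the grasp point and cup below 0.025 m and z of the grasp point in the frame of cup below 0.006 m).
It fails at once if the dish is lifted, tipped or knocked off the middle of the table (not (horizontal distance between dish_center and table_axis below 0.02 m and angle between dish_center's own z axis and vertical below 0.3 rad and z of dish_center in the frame of table_axis below 0.022 m)).
It fails at once if a bystander is moved or lifted (distance of any of doming_cube_center, jar_center, wax_center from where it was at the start of the episode above 0.02 m).
It also fails if it takes over 35 s, if anything falls off the work surface, if the arm or the gripper's body presses on something with over 40 N, if the wrist force passes 120 N, or if a joint passes its speed limit or range.

## Working session

There is one attempt and no reset: what is moved stays moved. The work goes in short steps, Python scripts to look and compute and a tool call to move; the robot and the scene stay as the last step left them, time stands still between calls to the robot, and variables do not carry over. Pictures are saved under pics/ and viewed, about 8 in all and at most 12, crops included, and the job is handed in when it is done.

Besides the shell and the picture viewer there is one more tool, called after "Emit:" as a command line: name --argument value ..., lists and objects as JSON in quotes. jog_arm: Moves the arm, as the interface text tells. Its arguments: {"type":"object","properties":{"moves":{"type":"array"},"grip_force":{"type":"number"}},"required":["moves"]}

```bash
mkdir -p pics; python3 - <<'E'
from cell import arm, imaging, job
import cv2
for n in ("scene","top"):
    cv2.imwrite(f"pics/{n}0.png",imaging.get_image(n)[:,:,::-1]); print(n,imaging.camera_params(n))
s=arm.observe();print(s)
E
```

```text
scene {'fx': 459.7622525592473, 'fy': 459.7622525592473, 'cx': 288.4902271484064, 'cy': 204.9013701967574, 'dist': array([0.04066632, 0.        , 0.        , 0.        , 0.        ]), 'rvec': array([ 0.60214863, -2.68372504,  1.10828081]), 'tvec': array([0.57641763, 0.14634358, 1.2046743 ])}
top {'fx': 431.500313987576, 'fy': 431.500313987576, 'cx': 289.67924596373456, 'cy': 203.9535102246116, 'dist': array([-0.00857219,  0.        ,  0.        ,  0.        ,  0.        ]), 'rvec': array([ 2.13470586, -2.10886949,  0.18175577]), 'tvec': array([0.11381762, 0.60712003, 1.03003048])}
{'clock': 0.1, 'joints': array([ 1.0334064 ,  0.43516529,  0.02500316,  1.57399512, -0.01160012,
        1.13399773, -0.07513621]), 'dq': array([ 0.00150483, -0.0016798 , -0.00287699, -0.00451784,  0.0004976 ,
       -0.00056763, -0.00114354]), 'joint_efforts': array([ 3.03348083e-03, -6.69130182e+01,  9.87803265e-01, -3.15142787e+01,
       -6.05736952e-02,  3.75374488e-02,  8.50433844e-05]), 'position': array([ 0.26299906, -0.56645216,  0.21332061]), 'ee_rot': array([-3.06637490e+00, -6.77105522e-01,  6.96130597e-04]), 'force': array([ 1.1119186 ,  0.59114704, -0.46782744]), 'ft_torque': array([ 0.04643905, -0.00832561,  0.00368906]), 'width': 0.9975527355954976}
```

View pics/top0.png

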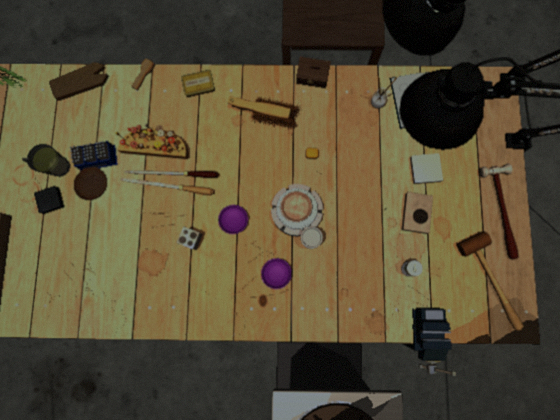

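View pics/scene0.png

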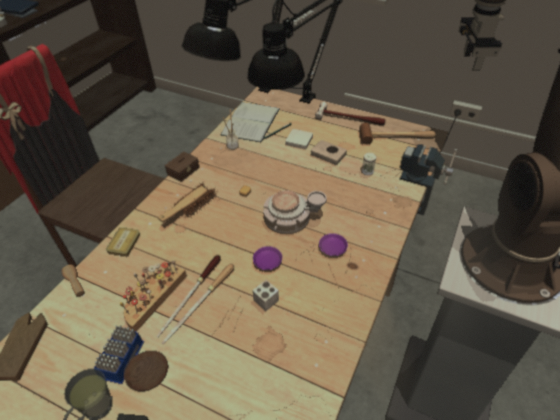

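Top view: the rotary table with its copper dish is at about (297,208) and its steel cup at (312,237). The purple look-alike dishes are at (233,220) and (277,273). Only the copper one has a disc, foot and cup, so that is the one. The block is at (190,238), the wax at (312,153) and the jar at (413,268). Next I'll enlarge and measure.

```bash
cat > h.py <<'E'
import numpy as np, cv2
from cell import arm, imaging, job
def cam(n):
    p=imaging.camera_params(n); K=np.array([[p['fx'],0,p['cx']],[0,p['fy'],p['cy']],[0,0,1.]])
    return K,p['dist'],p['rvec'],p['tvec']
def cast(n,uv,z):
    K,d,r,t=cam(n); R=cv2.Rodrigues(r)[0]
    a=cv2.undistortPoints(np.array([[uv]],float),K,d)[0,0]
    ray=R.T@np.array([*a,1]); c=-R.T@t
    return c+ray*(z-c[2])/ray[2]
def proj(n,P):
    K,d,r,t=cam(n); return cv2.projectPoints(np.array(P,float).reshape(-1,3),r,t,K,d)[0][:,0]
def crop(n,u,v,w,f,name):
    im=imaging.get_image(n)[:,:,::-1]; c=im[v-w:v+w,u-w:u+w]
    c=cv2.resize(c,None,fx=f,fy=f,interpolation=cv2.INTER_CUBIC)
    c=cv2.convertScaleAbs(c,alpha=1.3); return c
E
python3 - <<'E'
from h import *
a=crop('top',300,212,40,7,'');b=crop('scene',293,207,40,7,'')
cv2.imwrite('pics/c1.png',cv2.resize(np.hstack([a,b]),(800,400)))
for n,d,c,w in (('top',(297,206),(312,237),(312,153)),('scene',(286,201),(316,201),(245,190))):
    print(n,'dish',cast(n,d,.07),'cup',cast(n,c,.08),'wax',cast(n,w,.01))
    print(proj(n,[.263,-.567,.214]))
E
```

```text
top dish [0.59811732 0.10281397 0.07      ] cup [0.52042255 0.06575759 0.08      ] wax [0.75360795 0.0636981  0.01      ]
[[629.54538892 361.47373828]]
scene dish [0.59354613 0.10911681 0.07      ] cup [0.51486795 0.08362494 0.08      ] wax [0.75348458 0.06415366 0.01      ]
[[468.97764271  66.08519344]]
```

View pics/c1.png

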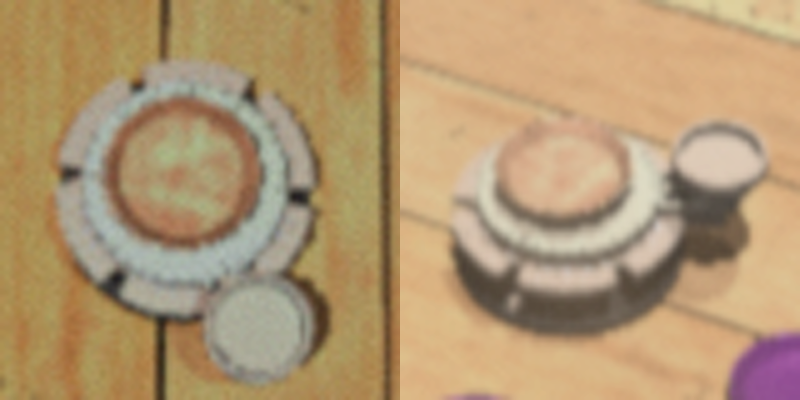

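The crops confirm it: the copper dish lies on the white disc over the six-notch plate. In the top image the cup rim centre is at about (312,237.4) and the dish top at (296.6,206). In the scene image they are at (317,199.4) and (285.6,200). Next I'll refine by triangulation.

```bash
python3 - <<'E'
from h import *
def tri(a,b):
    P=[];x=[]
    for n,uv in(('top',a),('scene',b)):
        K,d,r,t=cam(n);P.append(np.c_[cv2.Rodrigues(r)[0],t]);x.append(cv2.undistortPoints(np.array([[uv]],float),K,d)[0,0])
    X=cv2.triangulatePoints(P[0],P[1],x[0],x[1])[:,0];return X[:3]/X[3]
print('cup',tri((311.7,237),(316.5,199)),cast('top',(311.7,237),.08),cast('scene',(316.5,199),.08))
print('dish',tri((296.2,205.7),(285.3,199.5)),cast('top',(296.2,205.7),.072),cast('scene',(285.3,199.5),.072))
print('plate',cast('top',(296.4,208.6),.047))
# dish mask via copper hue
for n,z in(('top',.072),('scene',.072)):
    im=imaging.get_image(n); 
for n,c,z in(('top',(.52,.0655),.08),('scene',(.52,.0655),.08)):
    pass
# overlay: rim circle, dish top circle, disc, plate
out=[]
th=np.linspace(0,2*np.pi,60)
for n,(u,v) in(('top',(300,212)),('scene',(293,207))):
    c=crop(n,u,v,40,10,'')
    for ctr,r,z,col in(((.520,.066),.027,.08,(0,0,255)),((.597,.103),.039,.072,(0,255,0)),((.597,.103),.052,.054,(255,0,0)),((.597,.103),.066,.0,(0,0,0))):
        p=proj(n,np.c_[ctr[0]+r*np.cos(th),ctr[1]+r*np.sin(th),0*th+z])
        p=(p-[u-40,v-40]+.5)*10
        cv2.polylines(c,[p.astype(np.int32)],True,col,2)
    out.append(c)
cv2.imwrite('pics/c2.png',cv2.resize(np.hstack(out),(800,400)))
E
```

```text
cup [0.52104112 0.06592797 0.06955244] [0.52041384 0.06648444 0.08      ] [0.51669003 0.07585489 0.08      ]
dish [0.59837286 0.10466506 0.07000166] [0.59849226 0.10481303 0.072     ] [0.59696017 0.10643008 0.072     ]
plate [0.59551957 0.10413473 0.047     ]
```

View pics/c2.png

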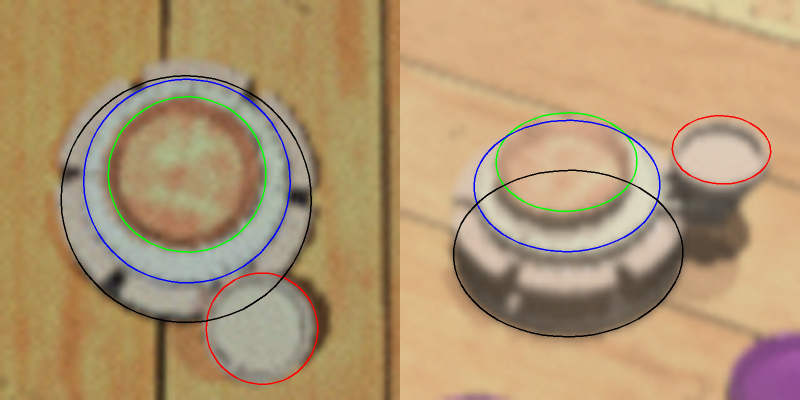

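The overlay matches in both views. The cup is at about (0.520, 0.066), the axis at about (0.597, 0.1035), 85 mm apart against the 84 given, and triangulated heights are plausible.

Closed, the fingers measure about 38×19 mm, which barely fits a 44 mm cup. I'll stay open and press with only the inner finger (19×19 mm), the other hanging out toward the robot. First I'll move above the cup.

Emit:
jog_arm --moves '[{"fingers": -1,"xyz": [4,-4,-4],"angular": [0,0,-0.15]},{"fingers": -1,"xyz": [8,-8.7,-4],"angular": [0,0,-0.3]},{"fingers": -1,"xyz": [12,-13,-4],"angular": [0,0,-0.45]},{"fingers": -1,"xyz": [16,-17.4,-4],"angular": [0,0,-0.6]},{"fingers": -1,"xyz": [20,-21.8,-4],"angular": [0,0,-0.75]},{"fingers": -1,"xyz": [24,-26.1,-4],"angular": [0,0,-0.9]},{"fingers": -1,"xyz": [28,-30.5,-4],"angular": [0,0,-1.05]},{"fingers": -1,"xyz": [32,-34.9,-4],"angular": [0,0,-1.136]},{"fingers": -1,"xyz": [36,-39.2,-2],"angular": [0,0,-1.136]},{"fingers": -1,"xyz": [40,-43.6,0],"angular": [0,0,-1.136]},{"fingers": -1,"xyz": [44,-47.9,2],"angular": [0,0,-1.136]},{"fingers": -1,"xyz": [44.9,-48.9,4],"angular": [0,0,-1.136]}]' --grip_force 20

```text
clock: 1.9
position: [0.4653, 0.0703, 0.1738]
ee_rot: [-2.215, -2.227, -0.004]
force: [-0.4, -1.6, -0.3]
width: 0.998
```

```bash
python3 - <<'E'
from h import *
s=arm.observe()
a=crop('top',300,212,50,7,'');b=crop('scene',293,187,50,7,'')
cv2.imwrite('pics/c3.png',cv2.resize(np.hstack([a,b]),(800,400)))
s=arm.observe(); print(s['position'],s['ee_rot'],s['force'])
from scipy.spatial.transform import Rotation as R
M=R.from_rotvec(s['ee_rot']).as_matrix();print(M)
tip=s['position']+M@[0,.0555,.017];print(tip,proj('top',tip)-[250,162],proj('scene',tip)-[243,137])
E
```

```text
[0.46354153 0.06750681 0.1724675 ] [-2.21566156 -2.22366388  0.00271608] [-0.48597926 -0.81846552  0.20795082]
[[-3.60434804e-03  9.99989007e-01 -2.99893647e-03]
 [ 9.99993350e-01  3.60599892e-03  5.45263109e-04]
 [ 5.56071277e-04 -2.99695121e-03 -9.99995355e-01]]
[0.51898993 0.06771621 0.15530125] [[62.52133161 72.11487558]] [[74.90947529 39.33537632]]
```

View pics/c3.png

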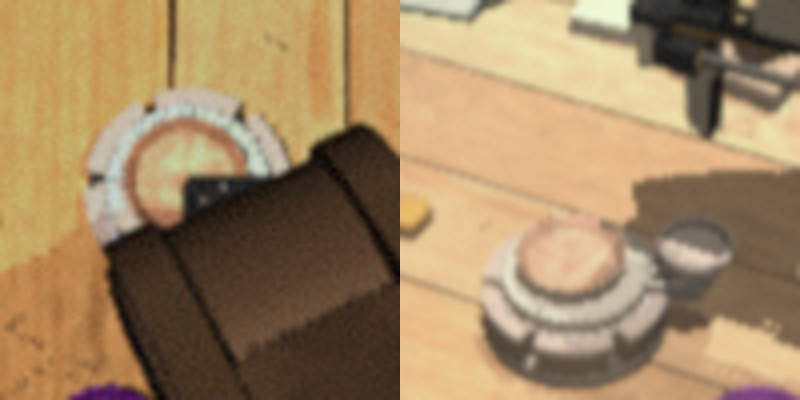

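In the scene view the finger hangs at about (319,170), a few px above the predicted tip, and the cup is at about (317,198). I'll go down to just above the rim and check again.

Emit:
jog_arm --moves '[{"fingers": -1,"xyz": [0,0,3],"angular": [0,0,0]},{"fingers": -1,"xyz": [0,0,6],"angular": [0,0,0]},{"fingers": -1,"xyz": [0,0,6],"angular": [0,0,0]},{"fingers": -1,"xyz": [0,0,6],"angular": [0,0,0]}]'

```text
clock: 2.5
position: [0.4653, 0.0652, 0.1154]
ee_rot: [2.222, 2.219, 0.001]
force: [0.4, -0.3, 0.5]
width: 1.002
```

```bash
python3 - <<'E'
from h import *
from scipy.spatial.transform import Rotation as R
s=arm.observe(); M=R.from_rotvec(s['ee_rot']).as_matrix()
u,v=308,190;b=crop('scene',u,v,40,9,'')
b=cv2.convertScaleAbs(b,alpha=1.5,beta=15)
for y in(.046,.065):
  for x in(-.0095,.0095):
    q=(proj('scene',s['position']+M@[x,y,.017])[0]-[u-40,v-40]+.5)*9
    cv2.circle(b,tuple(int(k) for k in q),4,(0,0,255),-1)
th=np.linspace(0,6.28,60)
q=(proj('scene',np.c_[.52+.027*np.cos(th),.066+.027*np.sin(th),.08+0*th])-[u-40,v-40]+.5)*9
cv2.polylines(b,[q.astype(np.int32)],True,(0,255,0),1)
cv2.imwrite('pics/c4.png',b[:600])
print(s['position'],s['force'])
E
```

```text
[0.46526945 0.06522022 0.11537636] [ 0.36970727 -0.25206396  0.51701541]
```

View pics/c4.png

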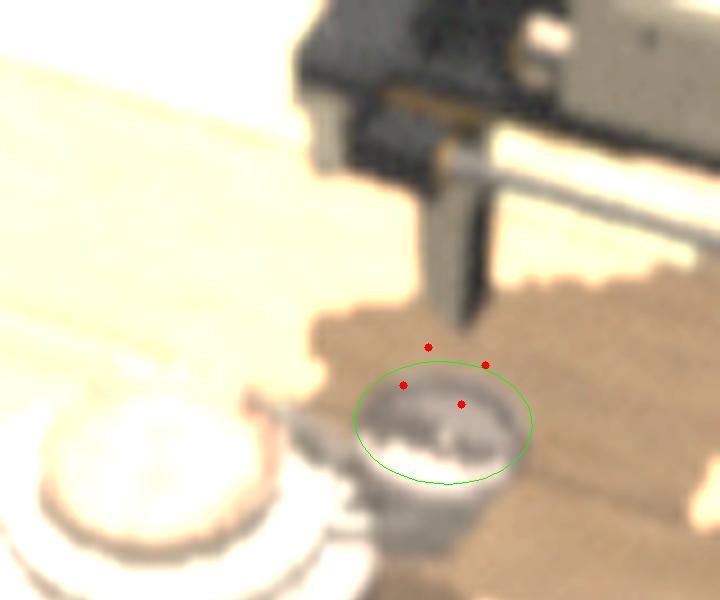

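```bash
python3 - <<'E'
from h import *
s=arm.observe()
for z in(.098,.105,.115,.125,.13,.14): print(z,cast('scene',(318.8,185.9),z))
print('pred corner',[.465+.046,.0747,.098])
for z in(.14,.2,.23): print('bodyedge',z,cast('top',(305.5,206.5),z))
K,d,r,t=cam('scene');print('cam',-cv2.Rodrigues(r)[0].T@t)
im=imaging.get_image('top')
c=cv2.resize(im[120:280,220:420][:,:,::-1],(800,640),interpolation=cv2.INTER_CUBIC)
c=cv2.convertScaleAbs(c,alpha=2,beta=20);cv2.imwrite('pics/c5.png',c[:600])
E
```

```text
0.098 [0.52456926 0.04270747 0.098     ]
0.105 [0.52186502 0.04982989 0.105     ]
0.115 [0.51800184 0.06000479 0.115     ]
0.125 [0.51413865 0.07017968 0.125     ]
0.13 [0.51220705 0.07526713 0.13      ]
0.14 [0.50834386 0.08544202 0.14      ]
pred corner [0.511, 0.0747, 0.098]
bodyedge 0.14 [0.58467364 0.08353341 0.14      ]
bodyedge 0.2 [0.5740243  0.08507618 0.2       ]
bodyedge 0.23 [0.56869964 0.08584756 0.23      ]
cam [0.19149708 0.9199554  0.96016916]
```

View pics/c5.png

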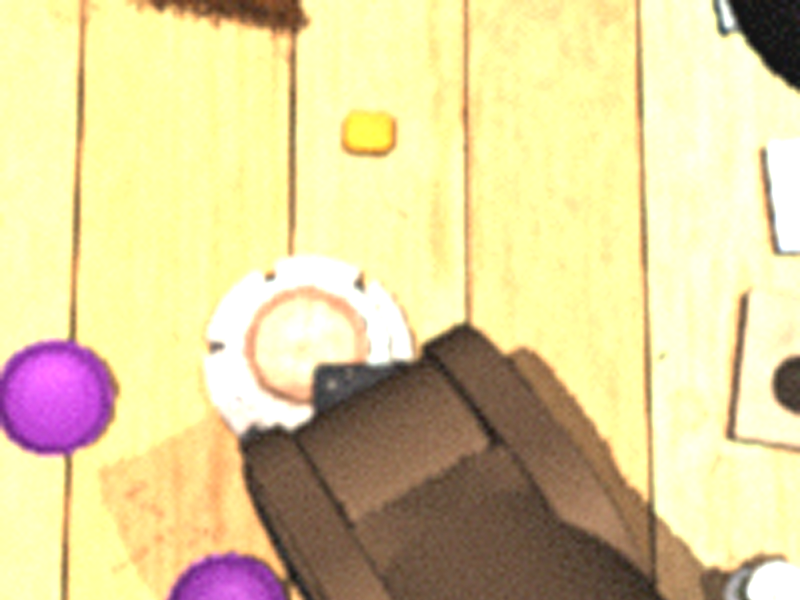

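The finger's bottom corner fits (0.512, 0.075, z≈0.13) rather than 0.098, so the open fingers sit about 30 mm higher than specified, probably retracted by the linkage. The tips also look slimmer, at about 12 mm. That makes shut fingertips the better choice, as intended. I'll rise, shift over the cup and shut.

Emit:
jog_arm --moves '[{"fingers": 1,"xyz": [0,0,-3],"angular": [0,0,0]},{"fingers": 1,"xyz": [0.1,5.5,-3],"angular": [0,0,0]},{"fingers": 1,"xyz": [0.1,5.5,-2],"angular": [0,0,0]},{"fingers": 1,"xyz": [0.1,5.5,-2],"angular": [0,0,0]},{"fingers": 1,"xyz": [0.1,5.5,-2],"angular": [0,0,0]},{"fingers": 1,"xyz": [0.1,5.5,-2],"angular": [0,0,0]},{"fingers": 1,"xyz": [0.1,5.5,-2],"angular": [0,0,0]},{"fingers": 1,"xyz": [0.1,5.5,-2],"angular": [0,0,0]}]' --grip_force 20

```text
clock: 3.6
position: [0.5195, 0.0667, 0.1342]
ee_rot: [2.221, 2.221, 0.0]
force: [-0.1, -0.3, 0.1]
width: 0.176
```

```bash
python3 - <<'E'
from h import *
from scipy.spatial.transform import Rotation as R
s=arm.observe(); M=R.from_rotvec(s['ee_rot']).as_matrix()
u,v=308,180;b=crop('scene',u,v,40,9,'')
b=cv2.convertScaleAbs(b,alpha=1.3,beta=15)
for y in(-.012,.012):
  for x in(-.0095,.0095):
    q=(proj('scene',s['position']+M@[x,y,.017])[0]-[u-40,v-40]+.5)*9
    cv2.circle(b,tuple(int(k) for k in q),3,(0,0,255),-1)
cv2.imwrite('pics/c6.png',b[:600])
print(s['position'],s['force'],s['width'],s['clock'])
E
```

```text
[0.51948226 0.06672589 0.13415095] [-0.07286041 -0.29110145  0.1429862 ] 0.17580839275894086 3.6
```

View pics/c6.png

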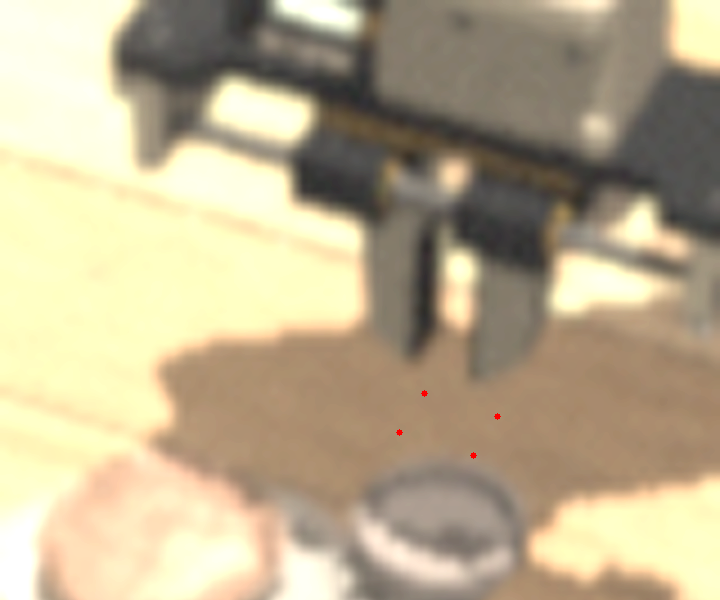

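```bash
python3 - <<'E'
from h import *
for z in(.117,.13,.14,.145,.15): print(z,cast('scene',(316.9,180.5),z))
E
```

```text
0.117 [0.53039007 0.04414491 0.117     ]
0.13 [0.52516502 0.05764818 0.13      ]
0.14 [0.52114574 0.06803531 0.14      ]
0.145 [0.5191361  0.07322887 0.145     ]
0.15 [0.51712646 0.07842243 0.15      ]
```

Emit:
jog_arm --moves '[{"fingers": 1,"xyz": [0,-0.1,1.5],"angular": [0,0,0]},{"fingers": 1,"xyz": [0,-0.1,2.5],"angular": [0,0,0]},{"fingers": 1,"xyz": [0,-0.1,2.5],"angular": [0,0,0]},{"fingers": 1,"xyz": [0,-0.1,2.5],"angular": [0,0,0]}]'

```text
clock: 4.15
position: [0.5186, 0.0669, 0.1089]
ee_rot: [-2.221, -2.221, 0.0]
force: [-0.4, 0.2, -0.1]
width: 0.005
```

The visible tips are again at the right x and y, but about 29 mm higher than specified. I'll go down in small steps and find contact by force.

Emit:
jog_arm --moves '[{"fingers": 1,"xyz": [0,0,0.5],"angular": [0,0,0]},{"fingers": 1,"xyz": [0,0,1.0],"angular": [0,0,0]},{"fingers": 1,"xyz": [0,0,1.5],"angular": [0,0,0]},{"fingers": 1,"xyz": [0,0,1.9],"angular": [0,0,0]},{"fingers": 1,"xyz": [0,0,2.1],"angular": [0,0,0]},{"fingers": 1,"xyz": [0,0,2.1],"angular": [0,0,0]}]'

```text
clock: 4.9
position: [0.5185, 0.0667, 0.0879]
ee_rot: [-2.221, -2.221, 0.0]
force: [-0.4, 0.7, -0.0]
width: 0.002
```

```bash
python3 - <<'E'
from h import *
s=arm.observe()
u,v=308,190;b=crop('scene',u,v,36,9,'')
b=cv2.convertScaleAbs(b,alpha=1.3,beta=15)
cv2.imwrite('pics/c7.png',b[:600])
s=arm.observe()
print(s['position'],s['force'],s['width'],s['clock'])
E
```

```text
[0.51858009 0.06676716 0.08803945] [-0.84570116 -0.00629088  0.53135928] 0.006028501657689549 4.95
```

View pics/c7.png

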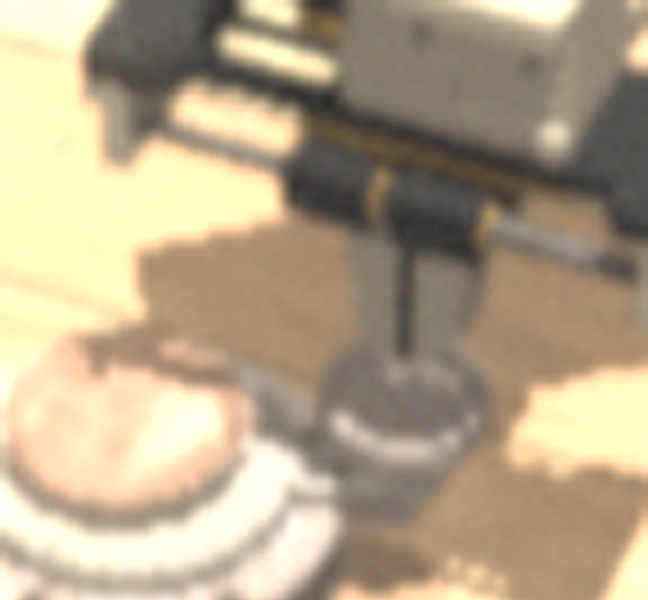

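Emit:
jog_arm --moves '[{"fingers": 1,"xyz": [0,0,0.2],"angular": [0,0,0]},{"fingers": 1,"xyz": [0,0,0.4],"angular": [0,0,0]},{"fingers": 1,"xyz": [0,0,0.4],"angular": [0,0,0]}]'

```text
clock: 5.32
position: [0.5184, 0.0667, 0.0838]
ee_rot: [-2.221, -2.221, 0.0]
force: [-0.2, 0.3, 0.8]
width: 0.005
```

```bash
python3 - <<'E'
from h import *
F=[]
for i in range(4):
    im=imaging.get_image('scene'); s=arm.observe();F.append(s['force'])
print(np.mean(F,0),s['position'],s['clock'],s['ft_torque'])
b=cv2.convertScaleAbs(cv2.resize(im[155:215,275:355][:,:,::-1],(800,600),interpolation=cv2.INTER_CUBIC),alpha=1.7,beta=15)
cv2.imwrite('pics/c8.png',b)
E
```

```text
[ 0.02380497  0.25540902 -0.01271077] [0.51857138 0.0667658  0.08405712] 5.525 [-0.05471931 -0.08045761  0.00074073]
```

View pics/c8.png

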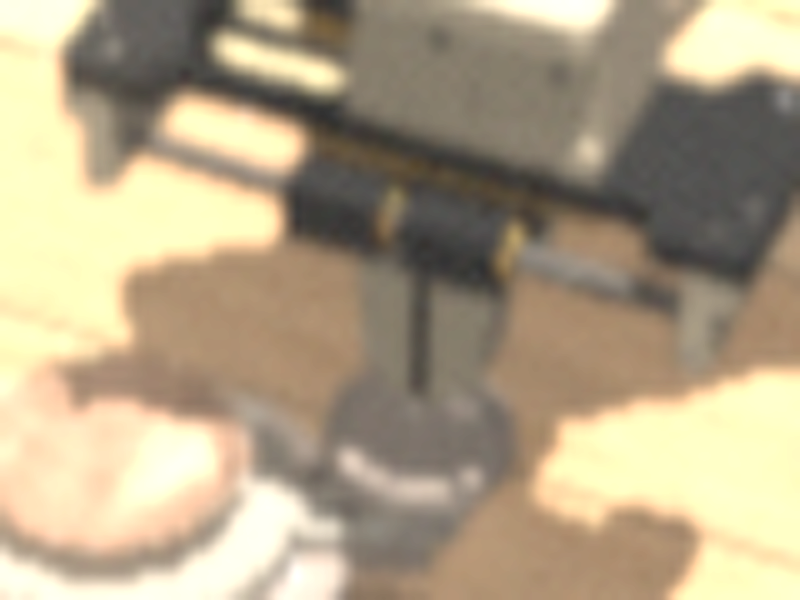

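At TCP z = 0.084 there is still no contact, so the camera is right: the tips are about 12 mm above the reported TCP height. If the grasp point really sits at the reported height, pressing with shut fingers would violate the grasp-point rule. A single open finger keeps the grasp point about 52 mm away sideways and is safe either way. I'll rise, open and shift back.

Emit:
jog_arm --moves '[{"fingers": 1,"xyz": [0,0,-2],"angular": [0,0,0]},{"fingers": -1,"xyz": [0,0,-3],"angular": [0,0,0]},{"fingers": -1,"xyz": [0,-2.5,-3],"angular": [0,0,0]},{"fingers": -1,"xyz": [0,-5.2,-3],"angular": [0,0,0]},{"fingers": -1,"xyz": [0,-5.2,-3],"angular": [0,0,0]},{"fingers": -1,"xyz": [0,-5.2,-3],"angular": [0,0,0]},{"fingers": -1,"xyz": [0,-5.2,-3],"angular": [0,0,0]},{"fingers": -1,"xyz": [0,-5.2,-2],"angular": [0,0,0]},{"fingers": -1,"xyz": [0,-5.2,-1],"angular": [0,0,0]},{"fingers": -1,"xyz": [0,-5.2,-1],"angular": [0,0,0]}]' --grip_force 40

```text
clock: 6.78
position: [0.4657, 0.0666, 0.0928]
ee_rot: [-2.22, -2.221, 0.003]
force: [-0.4, 0.3, 0.0]
width: 0.939
```

```bash
python3 - <<'E'
from h import *
s=arm.observe();im=imaging.get_image('scene')
b=cv2.convertScaleAbs(cv2.resize(im[155:215,275:355][:,:,::-1],(800,600),interpolation=cv2.INTER_CUBIC),alpha=1.7,beta=15)
cv2.imwrite('pics/c9.png',b)
print(s['position'],s['force'],s['width'],s['clock'])
E
```

```text
[0.46574108 0.0665811  0.09281446] [-0.36266288  0.34274571  0.03293251] 0.9391121953734789 6.775
```

View pics/c9.png

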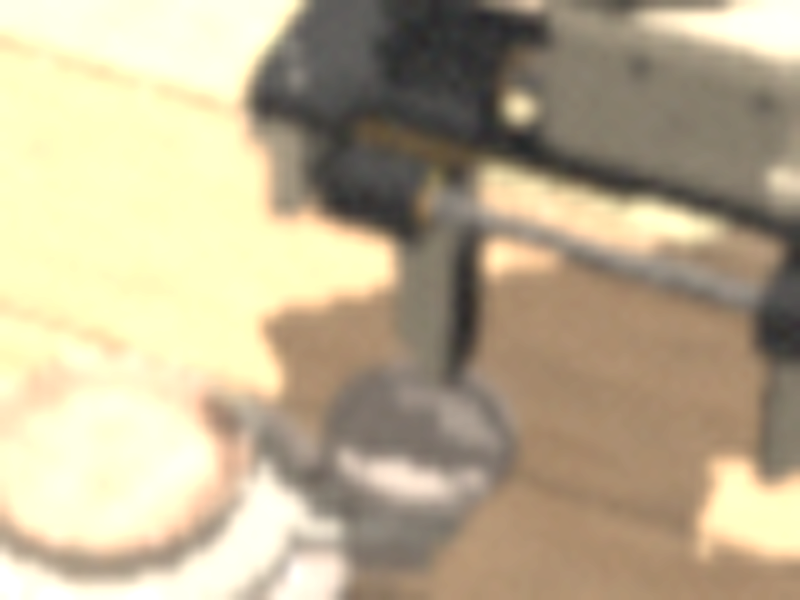

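The finger tip, with its corner at about (320,193), hangs over the cup at about (317,200), a few mm toward −x. I'll shift +x 3 mm while the finger finishes opening, then go down to contact.

Emit:
jog_arm --moves '[{"fingers": -1,"xyz": [0,0.3,0.5],"angular": [0,0,0]},{"fingers": -1,"xyz": [0,0.3,1.2],"angular": [0,0,0]},{"fingers": -1,"xyz": [0,0.3,2.0],"angular": [0,0,0]},{"fingers": -1,"xyz": [0,0.3,2.6],"angular": [0,0,0]},{"fingers": -1,"xyz": [0,0.3,3.0],"angular": [0,0,0]},{"fingers": -1,"xyz": [0,0.3,3.0],"angular": [0,0,0]}]'

```text
clock: 7.58
position: [0.4693, 0.0667, 0.0637]
ee_rot: [-2.221, -2.221, 0.001]
force: [-0.1, 0.0, 0.8]
width: 0.999
```

Emit:
jog_arm --moves '[{"fingers": -1,"xyz": [0,0,0.3],"angular": [0,0,0]},{"fingers": -1,"xyz": [0,0,0.6],"angular": [0,0,0]},{"fingers": -1,"xyz": [0,0,0.6],"angular": [0,0,0]}]'

```text
clock: 7.95
position: [0.4698, 0.0668, 0.0581]
ee_rot: [2.221, 2.221, 0.0]
force: [-0.5, 0.1, 2.1]
width: 1.0
```

Emit:
jog_arm --moves '[{"fingers": -1,"xyz": [0,0,0.3],"angular": [0,0,0]},{"fingers": -1,"xyz": [0,0,0.6],"angular": [0,0,0]},{"fingers": -1,"xyz": [0,0,0.6],"angular": [0,0,0]}]'

```text
clock: 8.32
position: [0.4698, 0.0667, 0.0519]
ee_rot: [2.221, 2.221, 0.0]
force: [-0.7, 0.3, 4.2]
width: 0.997
```

Emit:
jog_arm --moves '[{"fingers": -1,"xyz": [0,0,0.3],"angular": [0,0,0]},{"fingers": -1,"xyz": [0,0,0.6],"angular": [0,0,0]},{"fingers": -1,"xyz": [0,0,0.75],"angular": [0,0,0]},{"fingers": -1,"xyz": [0,0,0.75],"angular": [0,0,0]}]'

```text
clock: 8.82
position: [0.4699, 0.0668, 0.0453]
ee_rot: [2.221, 2.221, 0.001]
force: [-3.9, -1.7, 15.3]
width: 1.001
```

```bash
python3 - <<'E'
from h import *
F=[]
for i in range(4):
    im=imaging.get_image('scene'); s=arm.observe();F.append(s['force'])
print(np.mean(F,0),s['position'],s['clock'],s['ft_torque'])
cv2.imwrite('pics/p1.png',im[:,:,::-1])
E
```

```text
[-4.16881307 -1.15028933 14.86024798] [0.46989184 0.06674585 0.04529594] 9.025 [-0.33441716 -0.00210887 -0.02234312]
```

15 N means the bottom stop was reached, with contact at about 0.059 and a 14 mm stroke as predicted. I'll ease up 1.5 mm and sweep the first 30 degrees.

Emit:
jog_arm --moves '[{"fingers": -1,"xyz": [0,0,-0.15],"angular": [0,0,0]},{"fingers": -1,"xyz": [0,0,-0.15],"angular": [0,0,0]},{"fingers": -1,"xyz": [0.33,-0.15,-0.15],"angular": [0,0,0]},{"fingers": -1,"xyz": [0.66,-0.29,-0.15],"angular": [0,0,0]},{"fingers": -1,"xyz": [1.35,-0.53,-0.15],"angular": [0,0,0]},{"fingers": -1,"xyz": [2.05,-0.7,-0.15],"angular": [0,0,0]},{"fingers": -1,"xyz": [2.77,-0.81,-0.15],"angular": [0,0,0]},{"fingers": -1,"xyz": [3.49,-0.86,-0.15],"angular": [0,0,0]},{"fingers": -1,"xyz": [4.22,-0.84,-0.15],"angular": [0,0,0]},{"fingers": -1,"xyz": [4.22,-0.84,-0.15],"angular": [0,0,0]}]'

```text
clock: 10.28
position: [0.4617, 0.1098, 0.0464]
ee_rot: [2.22, 2.222, 0.002]
force: [-0.2, 0.4, 7.0]
width: 1.003
```

```bash
python3 - <<'E'
from h import *
F=[]
for i in range(4):
    im=imaging.get_image('scene'); s=arm.observe();F.append(s['force'])
print(np.mean(F,0),s['position'],s['clock'])
cv2.imwrite('pics/p2.png',im[:,:,::-1])
# white/steel cup: difference with pressed picture
a=cv2.imread('pics/p1.png');d=cv2.absdiff(a,im[:,:,::-1]).max(2)
print('cup pixels expected at',proj('scene',[[.522,.0667,.068],[.5136,.109,.068]]))
for (u,v) in proj('scene',[[.522,.0667,.068],[.5136,.109,.068]]).astype(int): print(a[v-8:v+12:4,u-8:u+9:4].mean(2).astype(int),im[v-8:v+12:4,u-8:u+9:4].mean(2).astype(int),sep='\n')
E
```

```text
[-0.38691549  0.82321816  6.11452522] [0.46159244 0.10946044 0.04633848] 10.475
cup pixels expected at [[315.87653717 199.44361027]
 [312.60619053 210.24630037]]
[[62 38 60 35 66]
 [74 66 64 35 75]
 [68 61 61 45 59]
 [56 61 61 56 58]
 [80 83 98 86 59]]
[[37 28 33 64 57]
 [44 40 47 38 27]
 [33 69 74 71 72]
 [66 63 29 71 72]
 [64 65 27 65 82]]
[[ 61  57  62  51  56]
 [112  59 103  83  70]
 [111 106  74  66  75]
 [142 108  65  60  77]
 [118  51  59  57  60]]
[[77 41 63 48 74]
 [71 68 62 41 79]
 [63 66 63 47 73]
 [62 71 70 65 63]
 [63 71 96 74 68]]
```

The force is 6 N, so the plunger is pressed about 11–13 mm, and the cup's pixel pattern now appears at the predicted 30° position. I'll carry on to 60°.

Emit:
jog_arm --moves '[{"fingers": -1,"xyz": [0.35,0.03,0],"angular": [0,0,0]},{"fingers": -1,"xyz": [0.72,0.08,0],"angular": [0,0,0]},{"fingers": -1,"xyz": [1.43,0.22,0],"angular": [0,0,0]},{"fingers": -1,"xyz": [2.13,0.42,0],"angular": [0,0,0]},{"fingers": -1,"xyz": [2.8,0.68,0],"angular": [0,0,0]},{"fingers": -1,"xyz": [3.45,1.0,0],"angular": [0,0,0]},{"fingers": -1,"xyz": [4.07,1.38,0],"angular": [0,0,0]},{"fingers": -1,"xyz": [4.07,1.38,0],"angular": [0,0,0]}]'

```text
clock: 11.48
position: [0.4756, 0.1506, 0.0463]
ee_rot: [2.221, 2.222, 0.002]
force: [-0.8, 1.6, 5.6]
width: 0.999
```

```bash
python3 - <<'E'
from h import *
im=imaging.get_image('scene'); s=arm.observe()
print(s['force'],s['position'],s['clock'])
b=im[:,:,::-1];cv2.imwrite('pics/p3.png',b)
a=cv2.imread('pics/p1.png');p2=cv2.imread('pics/p2.png')
A=proj('scene',[[.522,.0667,.068]])[0]; u,v=A.astype(int)
T=a[v-2:v+12,u-9:u+10]
for n,i,P in(('p2',p2,[.5136,.109,.068]),('p3',b,[.5274,.1496,.068])):
    e=proj('scene',[P])[0];r=cv2.matchTemplate(i[160:260,250:370],T,cv2.TM_CCOEFF_NORMED);_,m,_,l=cv2.minMaxLoc(r)
    q=np.array(l)+[250,160]+[9,2]+(A-[u,v]);print(n,'expect',e,'found',q,m,'world',cast('scene',q,.068))
E
```

```text
[-0.52146923  0.39037602  5.64978319] [0.47549875 0.15046888 0.04634726] 11.525
p2 expect [312.60619053 210.24630037] found [312.87653717 209.44361027] 0.8127908706665039 world [0.51414348 0.10589278 0.068     ]
p3 expect [301.7935871  218.56062325] found [284.87653717 228.44361027] 0.6538947224617004 world [0.55280992 0.2005631  0.068     ]
```

Now I'll let it up by about 9 mm. If there is still force on the finger past 7 mm of rise, the pin has entered the notch.

Emit:
jog_arm --moves '[{"fingers": -1,"xyz": [0,0,-0.3],"angular": [0,0,0]},{"fingers": -1,"xyz": [0,0,-0.6],"angular": [0,0,0]},{"fingers": -1,"xyz": [0,0,-0.9],"angular": [0,0,0]},{"fingers": -1,"xyz": [0,0,-0.9],"angular": [0,0,0]}]'

```text
clock: 12.02
position: [0.4746, 0.1493, 0.0549]
ee_rot: [-2.222, -2.221, 0.001]
force: [0.7, -1.2, 0.0]
width: 1.001
```

```bash
python3 - <<'E'
from h import *
F=[]
for i in range(6):
    im=imaging.get_image('scene'); s=arm.observe();F.append(s['force'])
print(np.mean(F,0),s['position'],s['clock'])
E
```

```text
[-0.09233237 -0.17797827 -0.18173758] [0.4747893 0.1495311 0.0548258] 12.325
```

There is no force, so it is riding at about 7 mm and not in the notch. I'll use the last picture to see which side the cup is on.

```bash
python3 - <<'E'
from h import *
im=imaging.get_image('scene')[:,:,::-1]
cv2.imwrite('pics/p4.png',im)
u0,v0=262,175;c=cv2.resize(im[v0:v0+75,u0:u0+50],(400,600),interpolation=cv2.INTER_CUBIC);c=cv2.convertScaleAbs(c,alpha=2,beta=15)
o=c.copy();th=np.linspace(0,6.28,60)
for deg,col in((60,(0,255,0)),(50,(0,0,255))):
    k=np.radians(deg);x,y=-.0755,-.0368
    X=.5965+np.cos(k)*x+np.sin(k)*y;Y=.1035-np.sin(k)*x+np.cos(k)*y
    q=(proj('scene',np.c_[X+.027*np.cos(th),Y+.027*np.sin(th),.073+0*th])-[u0,v0]+.5)*8
    cv2.polylines(o,[q.astype(np.int32)],True,col,1)
cv2.imwrite('pics/c10.png',np.hstack([c,o]))
E
```

```text
(no output)
```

View pics/c10.png

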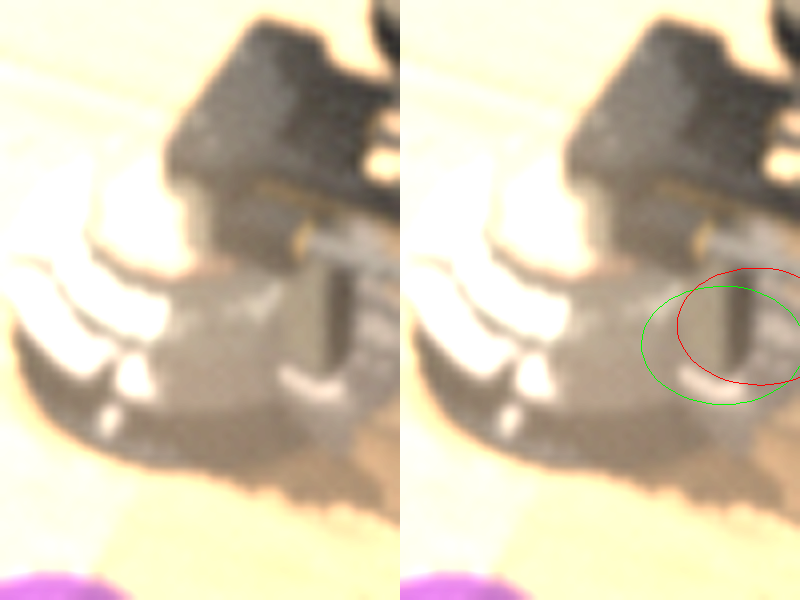

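The cup's lip lies between the red (50°) and green (60°) outlines, so the table lags by a few degrees. The finger is near the leading wall. I'll keep pushing clockwise in 1° steps at this height, watching for the pop-up force.

Emit:
jog_arm --moves '[{"fingers": -1,"xyz": [0.12,0.09,0],"angular": [0,0,0]},{"fingers": -1,"xyz": [0.24,0.17,0],"angular": [0,0,0]},{"fingers": -1,"xyz": [0.35,0.26,0],"angular": [0,0,0]},{"fingers": -1,"xyz": [0.35,0.26,0],"angular": [0,0,0]}]'

```text
clock: 12.88
position: [0.4777, 0.1533, 0.055]
ee_rot: [2.221, 2.221, 0.0]
force: [0.4, -0.8, 0.5]
width: 0.999
```

Emit:
jog_arm --moves '[{"fingers": -1,"xyz": [0.12,0.09,0],"angular": [0,0,0]},{"fingers": -1,"xyz": [0.24,0.17,0],"angular": [0,0,0]},{"fingers": -1,"xyz": [0.24,0.17,0],"angular": [0,0,0]}]'

```text
clock: 13.25
position: [0.4791, 0.1553, 0.0549]
ee_rot: [2.222, 2.221, -0.001]
force: [-0.5, -0.9, -0.8]
width: 0.998
```

```bash
python3 - <<'E'
from h import *
a=cv2.imread('pics/p4.png');F=[]
for i in range(4):
    im=imaging.get_image('scene')[:,:,::-1];F.append(arm.observe()['force'])
print(np.mean(F,0));cv2.imwrite('pics/p5.png',im)
for n,i in(('p4',a),('p5',im)):
    g=i[216:230:1,292:316:2].mean(2).astype(int);print(n);print(g)
E
```

```text
[-1.09820591 -1.02311329 -0.35303777]
p4
[[ 73  72  67  72  71  61  42  67  87  87  70  82]
 [ 74  71  67  71  71  60  42  64  77  86  70  75]
 [ 74  70  68  72  73  60  42  63  70  76  73  69]
 [ 73  69  69  71  73  60  46  72  69  67  70  69]
 [ 71  68  70  78  72  61  54  72  70  73  64  75]
 [ 71  70  75  95  77  65  70  67  69  71  62  77]
 [ 71  70  73 101  97  82  85  67  66  67  63  79]
 [ 71  71  69  90 104 106  99  67  66  63  67  81]
 [ 69  69  65  76  94 105  95  72  66  64  75  84]
 [ 66  64  60  67  79  85  85  73  67  70  81  84]
 [ 61  59  56  63  70  75  76  72  70  77  83  83]
 [ 59  58  55  60  66  70  72  70  71  80  82  82]
 [ 57  57  56  57  63  69  70  72  72  75  78  81]
 [ 58  57  56  56  59  66  68  73  75  72  73  78]]
p5
[[82 74 74 72 55 43 82 89 89 86 69 84]
 [75 72 73 73 54 44 81 88 88 88 74 83]
 [73 69 72 73 53 45 73 86 85 88 78 78]
 [73 69 72 73 54 48 68 76 79 87 78 74]
 [71 68 71 72 53 57 74 70 71 76 76 71]
 [71 68 67 71 57 62 75 74 67 67 70 73]
 [72 70 67 69 58 65 68 73 67 64 65 78]
 [71 70 66 67 64 67 69 69 68 64 67 82]
 [69 68 64 67 68 68 67 68 66 66 76 85]
 [65 62 61 65 72 67 69 65 66 72 81 84]
 [61 57 55 64 70 67 69 66 67 78 82 81]
 [57 56 55 62 70 69 71 69 70 80 81 83]
 [57 57 55 58 67 68 68 71 71 76 80 82]
 [55 57 55 57 61 67 67 71 76 74 74 79]]
```

The finger is now touching the leading wall at about 1.5 N. I'll keep pushing.

Emit:
jog_arm --moves '[{"fingers": -1,"xyz": [0.12,0.09,0],"angular": [0,0,0]},{"fingers": -1,"xyz": [0.24,0.17,0],"angular": [0,0,0]},{"fingers": -1,"xyz": [0.24,0.17,0],"angular": [0,0,0]}]'

```text
clock: 13.82
position: [0.4819, 0.1588, 0.0555]
ee_rot: [2.221, 2.221, 0.003]
force: [0.3, 0.4, 4.3]
width: 1.0
```

```bash
cat > chk.py <<'E'
from h import *
import sys
F=[]
for i in range(4):
    im=imaging.get_image('scene')[:,:,::-1];s=arm.observe();F.append(s['force'])
print(np.mean(F,0),s['position'],s['clock']);cv2.imwrite(f'pics/{sys.argv[2]}.png',im)
a=cv2.imread(f'pics/{sys.argv[1]}.png')
print(im[220:236,292:322:2].mean(2).astype(int))
E
python3 chk.py p5 p6
```

```text
[1.45188729 0.63634481 4.09166105] [0.48186124 0.15874735 0.05552177] 14.025
[[70 70 83 70 50 64 66 67 75 73 66 82 81 83 84]
 [71 69 77 68 55 65 65 65 67 65 68 84 83 82 83]
 [70 67 70 64 65 67 66 66 65 63 73 85 84 84 82]
 [70 68 67 67 74 66 64 66 65 65 79 86 85 85 84]
 [70 67 67 70 72 68 68 65 65 71 84 85 86 86 84]
 [66 61 65 72 71 68 70 65 69 76 84 84 85 86 85]
 [62 59 62 71 71 70 68 67 74 81 83 84 82 83 85]
 [58 58 58 65 70 71 70 69 75 79 82 82 82 83 85]
 [55 56 57 62 69 71 71 74 73 75 78 82 83 82 83]
 [57 56 55 58 66 70 70 80 76 73 75 78 81 83 82]
 [57 56 55 55 65 69 71 81 80 76 72 72 76 79 83]
 [58 57 57 60 69 70 76 84 81 79 77 73 72 74 78]
 [58 59 61 63 71 70 78 85 85 82 78 78 76 73 72]
 [60 63 67 67 68 70 72 81 85 82 79 80 78 74 73]
 [63 66 66 68 66 67 69 74 82 81 79 79 78 76 77]
 [66 67 66 67 67 67 68 70 82 82 80 78 79 79 77]]
```

An upward force of 4 N means the plunger popped into the notch and is pushing on the finger. I'll lift straight off and go well clear.

Emit:
jog_arm --moves '[{"fingers": -1,"xyz": [0,0,-0.3],"angular": [0,0,0]},{"fingers": -1,"xyz": [-0.15,-0.1,-0.6],"angular": [0,0,0]},{"fingers": -1,"xyz": [-0.3,-0.2,-1.0],"angular": [0,0,0]},{"fingers": -1,"xyz": [-0.3,-0.2,-2.5],"angular": [0,0,0]},{"fingers": -1,"xyz": [-0.3,-0.2,-5],"angular": [0,0,0]},{"fingers": -1,"xyz": [-0.3,-0.2,-10],"angular": [0,0,0]},{"fingers": -1,"xyz": [-6,-2,-15],"angular": [0,0,0]},{"fingers": -1,"xyz": [-12,-4,-15],"angular": [0,0,0]},{"fingers": -1,"xyz": [-18,-6,-15],"angular": [0,0,0]},{"fingers": -1,"xyz": [-24,-6,-15],"angular": [0,0,0]},{"fingers": -1,"xyz": [-30,-6,-15],"angular": [0,0,0]},{"fingers": -1,"xyz": [-30,-6,-15],"angular": [0,0,0]}]'

```text
clock: 15.52
position: [0.42, -0.1464, 0.2057]
ee_rot: [2.229, 2.213, -0.001]
force: [-0.4, 0.9, -0.9]
width: 1.004
```

```bash
python3 - <<'E'
from h import *
im=imaging.get_image('top');sc=imaging.get_image('scene');s=arm.observe();print(s['position'],s['force'],s['clock'])
cv2.imwrite('pics/tf.png',im[:,:,::-1]);cv2.imwrite('pics/sf.png',sc[:,:,::-1])
a=cv2.imread('pics/top0.png');b=im[:,:,::-1];sa=cv2.imread('pics/scene0.png');sb=sc[:,:,::-1]
def shift(x,y,u,v,w):
    return np.round(cv2.phaseCorrelate(*[cv2.cvtColor(np.ascontiguousarray(i[v-w:v+w,u-w:u+w]),cv2.COLOR_BGR2GRAY).astype(np.float32) for i in(x,y)],cv2.createHanningWindow((2*w,2*w),cv2.CV_32F))[0],2)
for n,u,v in(('wax',312,153),('block',190,238),('jar',413,268),('dish',297,206)): print(n,'top px shift',shift(a,b,u,v,14))
# cup: circles in top picture
def circ(i,u0,v0,u1,v1,r0,r1):
    g=cv2.resize(cv2.cvtColor(np.ascontiguousarray(i[v0:v1,u0:u1]),cv2.COLOR_BGR2GRAY),None,fx=6,fy=6,interpolation=cv2.INTER_CUBIC)
    c=cv2.HoughCircles(cv2.GaussianBlur(g,(0,0),3),cv2.HOUGH_GRADIENT,1,40,param1=60,param2=15,minRadius=int(r0*6),maxRadius=int(r1*6))
    return None if c is None else (c[0,:3]/6+[u0-.4,v0-.4,0]).round(1)
c0=circ(a,295,220,330,255,9.5,13);
k=np.radians(60);x,y=-.0765,-.0375
e=proj('top',[.5965+np.cos(k)*x+np.sin(k)*y,.1035-np.sin(k)*x+np.cos(k)*y,.08])[0];u,v=e.astype(int)
print('cup start',c0);c1=circ(b,u-17,v-17,u+18,v+18,9.5,13);print('expect',e,'found',c1)
A=np.array([.5965,.1035])
for q in([] if c1 is None else c1):
    w=cast('top',q[:2],.08)[:2]-A; w0=np.array([x,y]);print('r',np.hypot(*w),'turn deg',np.degrees(np.arctan2(w0[1],w0[0])-np.arctan2(w[1],w[0]))%360)
print('dish circ start/end',circ(a,270,180,325,232,15,18),circ(b,270,180,325,232,15,18))
# scene: template of cup rim (whole cup) vertical check
T=sa[186:222,303:331]
r=cv2.matchTemplate(sb[170:260,270:350],T,cv2.TM_CCOEFF_NORMED);_,m,_,l=cv2.minMaxLoc(r);q=np.array(l)+[270+14,170+13]
print('scene match',m,q,'expected up',proj('scene',[.526,.151,.08]),'if 7mm down',proj('scene',[.526,.151,.073]))
E
```

```text
[ 0.420692   -0.14281294  0.20552765] [0.92633992 1.60323234 0.84329199] 15.625
wax top px shift [-0.02 -0.12]
block top px shift [-0.11  0.08]
jar top px shift [ 0.32 -0.15]
dish top px shift [ 1.5  -0.52]
cup start None
expect [276.88909558 234.38113983] found None
dish circ start/end None None
scene match 0.736395537853241 [303 218] expected up [[302.1145329  215.95844928]] if 7mm down [[302.08065465 217.77886526]]
```

```bash
python3 - <<'E'
from h import *
def im(n): return cv2.cvtColor(cv2.resize(cv2.imread(f'pics/{n}.png'),None,fx=4,fy=4,interpolation=cv2.INTER_CUBIC),cv2.COLOR_BGR2GRAY)
def match(a,b,u,v,r,win):
    # masked template (disc radius r px) around u,v in a -> b
    u4,v4,R=int(4*u+1.5),int(4*v+1.5),int(4*r)
    T=im(a)[v4-R:v4+R+1,u4-R:u4+R+1];M=np.zeros_like(T);cv2.circle(M,(R,R),R,255,-1)
    x0,y0,x1,y1=[4*k for k in win];I=im(b)[y0:y1,x0:x1]
    res=cv2.matchTemplate(I.astype(np.float32),T.astype(np.float32),cv2.TM_CCOEFF_NORMED,mask=(M/255).astype(np.float32))
    _,m,_,l=cv2.minMaxLoc(np.nan_to_num(res,posinf=-1));return (np.array(l)+R+[x0,y0]-1.5)/4,m
A=np.array([.5965,.1035]);w0=np.array([.5204,.0665])-A
for n,a,b,u,v,r,win in(('top','top0','tf',311.7,237,13,(258,215,325,260)),('scene','scene0','sf',316.5,199.5,11,(280,195,330,240))):
    q,m=match(a,b,u,v,r,win)
    for z in(.073,.08):
        P=cast(n,q,z)[:2];P0=cast(n,(u,v),.08)[:2];w=P-A;print(n,q,round(m,3),z,P.round(4),'r',np.hypot(*w).round(4),'turn',np.degrees(np.arctan2(*w0[::-1])-np.arctan2(*w[::-1]))%360)
for n,a,b,u,v,z in(('top','top0','tf',296.4,205.8,.072),('scene','scene0','sf',285.3,199.5,.072)):
    q,m=match(a,b,u,v,18 if n=='top' else 13,(u-30,v-30,u+30,v+30) if 0 else (262,172,328,240));print('dish',n,q,m,cast(n,q,z)-cast(n,(u,v),z))
t=cv2.convertScaleAbs(cv2.imread('pics/tf.png')[217:250:2,258:296:2].mean(2),alpha=1);print(t)
E
```

```text
top [277.375 234.625] 0.884 0.073 [0.526  0.1501] r 0.0845 turn 59.372275342673674
top [277.375 234.625] 0.884 0.08 [0.5252 0.1498] r 0.085 turn 58.93097340324272
scene [302.375 218.625] 0.949 0.073 [0.524  0.1535] r 0.088 turn 60.520014807479754
scene [302.375 218.625] 0.949 0.08 [0.5214 0.1595] r 0.0937 turn 62.65416623091028
dish top [297.125 205.375] 0.8928772211074829 [ 0.00108929 -0.00178383  0.        ]
dish scene [285.125 198.875] 0.9326686263084412 [ 0.00151468 -0.00202389  0.        ]
[[110 114 110 112 111 112 100 121 140 134 133 145 150 136 111  82  88 111
  120]
 [111 114 113 110 114 112 101 112 138 138 129 135 147 148 142 124  98  65
   79]
 [113 115 109 108 115 114 115 100 118 137 140 129 145 148 145 145 140 128
   99]
 [113 115 111 110 114 113 117 103  99 124 119  94  96 131 132 148 149 148
  143]
 [112 112 109 105 110 112 105 120 106 118 118 117 105  84 108 135 150 147
  150]
 [110 115 111 109  97  93 104 110 134 137 138 136 123 122  73  76 114 136
  140]
 [108 112 113 101  94 115 109 141 141 141 141 138 143 128 114  43 117 129
  119]
 [110 109 108  92  95  99 140 143 139 138 142 139 140 139 126  74  80 136
  143]
 [108 111 101  95 112 108 139 140 141 143 141 144 137 141 116  81  66 135
  140]
 [111 113  97  88 104 100 141 142 140 141 139 141 138 142 127  81  30  42
   66]
 [112 108  97  82  98  96 139 138 137 139 141 143 139 144 123  77  42  32
  109]
 [111 111 109  85  91 115 126 138 136 141 141 138 141 140 122  54  43  44
  118]
 [111 111 109  87  96 109 106 125 142 139 141 139 137 130  75  55  81  40
  112]
 [116 107 111 107 103  97  98 107 124 133 118 125 121 103  82  96 105  42
  115]
 [110 111 114 110 114 109  99  94 106 121 109 104 100 108 107 107 103  45
  119]
 [ 90  99 114 107 115 107 110 107 101 107 111 114 107 112 108 108 105  45
  119]
 [111 100 118 103 113 108 109 108 101 107 114 111 110 105 106 107 104  48
  120]]
```

The checks agree. The turn measures about 59–60°. The scene-to-top offset of the cup is the same as at the start (9–10 mm), so the cup is at its full-up height. The dish moved about 2 mm and the bystanders less than 1 px. I'll hand it in.

```bash
python3 -c "
from cell import job,arm
print(job.sign_off(),arm.observe()['clock'])"
```

```text
the job is handed in; nothing more can be done
the job is handed in; nothing more can be done
```

I unlocked the table, turned it about 60° clockwise, let the plunger spring back up in the next notch, and handed the job in. The hand-in gave no verdict.

**What I did:**
- **Pressing:** I pressed the cup to its bottom stop with one open fingertip, eased off slightly, and dragged the cup round.
- **First release:** the table had stopped a few degrees short, so the plunger did not rise into the notch.
- **Fix:** I pushed on against the cup wall until the plunger sprang up (4 N on the finger), then lifted clear at about 15 s.

**Last checks:**
- **Angle:** the cup had turned 59° in the top view. The scene view gave 60.5° or 62.7°, depending on the height assumed for the cup.
- **Plunger up:** judged indirectly. The offset between the two cameras' cup positions (9–10 mm) was the same as at the start; a plunger 7 mm down would have changed it.
- **Dish and bystanders:** the dish shifted about 2 mm in both views, and a cruder check gave about 3–4 mm. The wax, block and jar moved under 0.4 px.
- **Robot:** clear of everything.

**What disagreed:**
- **Fingertip height:** the fingertips were about 29 mm higher than the stated 17 mm ahead of the TCP implied. I pressed with one open finger so the grasp point stayed away from the cup.
- **Circle detection:** the check meant to locate the cup and dish found nothing, so the final figures come from template matching.

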